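Lock a sight-glass ring with a two-pin spanner

TASK

Take the two-pin face spanner out of its wooden rest, seat both its pins fully in two opposite holes of the ring round the sight glass on the pot's lid, and only then turn the ring clockwise (seen from above) until it comes up against its stop. Press and turn gently, without forcing the ring or its glass. Then stand the spanner back in its rest, let go, and leave everything else on the bench alone.

Things in the scene. Friction and masses are not known exactly. Their poses are not given: they have to be found in the camera images.
- pot: Squat stainless degassing pot fixed to the bench, 200 mm across, lid 216 mm across with its top at 121 mm; four rim clamps and a brass valve on the lid stay below 146 mm. Origin: centre of its underside on the bench, z up.
- port (a point): On the pot's axis, at the ring's upper face, 146 mm above the bench. The aluminium ring (outside 110, inside 56, 12 mm thick) is centred here round the glass, with six blind holes every 60 degrees on an 80 mm pitch circle, each 9 mm wide, 12 mm deep. This orientation says nothing of where the holes are round the circle: that differs each time, is not measured; find it by feel or sight.
- ring (a joint): Turn of the bayonet ring, rad: 0 loose, grows clockwise seen from above, hard stop (locked) at 0.85; starts between 0.05 and 0.3. It does not rise or sink, stays where left, takes about 0.4 N m to turn. It does not tell where the holes are.
- spanner: Two-pin steel face spanner, about 0.3 kg: a bar 104 mm long (its x), 12 thick (y), 24 high, centre 54 mm above the pin tips, with two 12 mm round legs going down at x = +40 and -40 mm, each ending in a pin. Grip it across the bar's middle. Origin: midway between the pin tips; z up along the legs.
- pin_a (a point): Tip of the spanner's pin at its x = +40 mm. Each pin is 6 mm in diameter and 9 mm long, tapered to 3 mm over the last 2 mm; fully seated, the leg's shoulder (11 mm across) lies on the ring's face, so the tips are 9 mm below it.
- pin_b (a point): Tip of the spanner's pin at its x = -40 mm.
- rest: Wooden rest fixed to the bench: base 150 x 70 x 10 mm with two blocks at its x = +40 and -40 mm, 36 (x) by 40 mm (y), tops 54 mm high, each with a 17 mm square hole 44 mm deep; 44 mm clear between blocks. The spanner's legs stand in the holes, its bar (along the rest's x) on the block tops, its origin 12 mm above the rest's. Origin: centre of underside.
- hammer: Bystander: hammer lying on the bench at the far side. Leave alone.
- scraper: Bystander: flat scraper lying on the bench at the far side. Leave alone.
- tin: Bystander: plain metal can, 72 mm across, 100 mm high. Leave alone.
- casting: Bystander: small copper-coloured casting, 64 mm across, 75 mm high. Leave alone.
Mind the look-alikes: they are no part of the job. What is shaped like the rest but blue or yellow is not meant.

How it is judged:
On the way, in this order (a step that is already met when the one before it is completed fails the run):
1. both pins at least 5 mm deep in ring holes before the ring has been turned (joint still below 0.45) (z of each of pin_a, pin_b in the frame of port below -0.005 m and horizontal distance between pin_a and port between 0.034 and 0.046 m and horizontal distance between pin_b and port between 0.034 and 0.046 m and value of joint ring below 0.45 rad), for 0.2 s.
2. the ring turned to within 0.06 rad of its stop with both pins still at least 4 mm deep in the holes (value of joint ring above 0.79 rad and z of each of pin_a, pin_b in the frame of port below -0.004 m and horizontal distance between pin_a and port between 0.034 and 0.046 m and horizontal distance between pin_b and port between 0.034 and 0.046 m), for 0.2 s.
At the end, for the whole second after the job is handed in: The ring is within 0.07 rad of its stop (joint above 0.78), and the spanner stands upright (within 0.15 rad) in its rest, released and still: a leg in each hole, bar along the rest within 0.2 rad, its origin within 10 mm sideways and 8 mm in height of its seated place (value of joint ring above 0.78 rad and horizontal distance between spanner and rest below 0.01 m and z of spanner in the frame of rest below 0.02 m and angle between spanner's own z axis and vertical below 0.15 rad and angle between the x axis of spanner and the x axis of rest, either way round below 0.2 rad and linear speed of spanner below 0.02 m/s); the robot touches nothing.
It fails at once if the spanner is forced against the pot, its ring or its glass with more than 35 N (contact force between spanner and pot above 35 N).
It fails at once if a bystander is moved by more than 30 mm (distance of any of hammer, scraper, tin, casting from where it was at the start of the episode above 0.03 m).
It also fails if it takes over 72 s, if anything falls off the work surface, if the arm or the gripper's body presses on something with over 40 N, if the wrist force passes 120 N, or if a joint passes its speed limit or range.

ROBOT

A 7-joint arm with a two-finger parallel gripper is mounted at the origin on the work surface. World frame = base frame: x ahead of the robot, y to its left, z up, the work surface at z = 0. Lengths are in m, angles in rad, forces in N, time in s.
With the tool pointing down it reaches from about 0.4 to 0.9 m from the base axis. Payload 5.6 kg.
Tool frame: the origin (TCP) lies midway between the tips of the shut fingers; the grasp point (between the pads) lies 19 mm behind it (ctrl.pinch_z is the distance from the TCP to the grasp point, in m); z points along the fingers, y is the line along which they close (so a half turn about z gives the same grasp; the last joint's range is limited). The gripper opens to 92 mm and grips with 3 to 60 N. Pads are 20 mm wide; open, the fingers measure 128 mm over their backs; the gripper's body (75 mm by 189 mm) begins 69 mm behind the grasp point.
Start: joints at [-1.332, 0.468, -0.012, 1.603, 0.006, 1.071, -0.056], TCP at [0.181, 0.624, 0.215] pointing down, gripper open.
Joint ranges: [-2.53, 2.53], [-0.31, 2.02], [-1.57, 1.55], [0.28, 2.44], [-1.29, 4.43], [0.15, 1.84], [-2.92, 2.92]. Speed limits (rad/s): [2.57, 2.57, 3.14, 3.14, 3.14, 3.14, 3.14].

INTERFACE

Orientations are given as [roll, pitch, yaw] about the fixed x, y, z axes, in that order (R = Rz(yaw) Ry(pitch) Rx(roll)).
In Python, from cell import ctrl, vision gives the robot as it stands.
- The arm moves only by the shell command python3 -m creep 'ROWS' [OPENING] [FORCE]. ROWS is JSON, a list of rows, each an object with "linear": the shift along the tool's x, y, z in mm, a list of three; "delta_rot": the turn, a rotation vector about the tool's x, y, z in rad, a list of three. A call has 1 to 10 rows; each row shifts and turns the commanded pose from where the row before left it, along the tool's axes as they then stand; what a row does not reach is not made up. A row lasts 1/12 s, in which the tool goes at most 41.7 mm and 7.16 degrees, less where a joint would pass 70% of its speed; a pose out of reach is approached as far as the arm can. A call with a gripper value outside its range is refused whole. OPENING is the finger opening in mm, from 0 to 91.9, set as the call begins (- or left out, the last holds). The fingers move at their own pace and stop on an object; FORCE is the grip in N (left out, the last holds). Time passes only in rows, so rows that do not move let the fingers close. It gives the time, the measured TCP pose, the force, the opening and the grip force at its end, in the units of the state.
- ctrl.sense(): the state, without advancing time (a new reading comes with each control period).
- vision.snapshot(name): name is "scene" or "side" or "wrist"; returns the picture (480x640x3 uint8, red, green, blue); there is no depth.
- vision.calibration(name): a dict with "fov_y" (degrees; the focal length in pixels is half the picture's height over the tangent of half this angle, whatever the lens; pixels are square), "cx", "cy" (the principal point, pixels), "R" (3x3) and "t" (3): a world point X has camera coordinates R X + t. Camera axes: x right, y down, z forward; pixel columns grow to the right and rows downward; lengths in m; the calibration is good to about 2 mm. A picture is of the moment at which its call begins: read the wrist's pose just before it. calibration takes no time and is no camera call; for the wrist camera it gives the pose at the moment of the call.
- ctrl.close_job(): hands the job in; it is judged then, once.
The state is a dict: "clock": time; "qpos": joint angles; "dq": joint speeds; "tau": joint torques, N m; "tcp_pos": TCP position; "tcp_rot": TCP orientation; "force": force on the tool from outside, world axes, zero at the start; "ft_torque": the same for the moment, N m; "opening": finger opening in m; "grasp_force": force on a finger pad.
Only numpy, scipy, OpenCV 4.12 (cv2) and the standard library are available. Lean on these libraries where they do the work, as an engineer would, in place of code of your own. Each camera call takes 0.05 s, during which the arm holds its last target. There are 200 camera calls.

## Working session

There is one attempt and no reset: what is moved stays moved. The work goes in short steps, Python scripts to look and compute and a shell command to move; the robot and the scene stay as the last step left them, time stands still between calls to the robot, and variables do not carry over. Pictures are saved under pics/ and viewed, at most 10 in all, crops included, and the job is handed in when it is done.

```bash
ls; mkdir -p pics
python3 - <<'E'
from cell import ctrl, vision
import cv2,numpy as np
s=ctrl.sense();print({k:np.round(v,3).tolist() for k,v in s.items()})
a=vision.snapshot("scene");b=vision.snapshot("side")
cv2.imwrite("pics/scene.png",a[...,::-1]);cv2.imwrite("pics/side.png",b[...,::-1])
for n in("scene","side","wrist"):
  c=vision.calibration(n);print(n,{k:np.round(v,4).tolist() for k,v in c.items()})
E
```

```text
pics
{'clock': 0.0, 'qpos': [-1.332, 0.468, -0.012, 1.604, 0.006, 1.071, -0.056], 'dq': [-0.0, 0.001, -0.0, -0.001, 0.001, 0.0, -0.001], 'tau': [0.0, -52.057, -0.012, -24.375, -0.057, 0.017, 0.0], 'tcp_pos': [0.181, 0.624, 0.214], 'tcp_rot': [-3.14, 0.0, 2.86], 'force': [0.505, 0.016, -0.092], 'ft_torque': [0.016, -0.012, 0.008], 'grasp_force': 0.0, 'opening': 0.092}
scene {'fov_y': 56.4964, 'cx': 317.698, 'cy': 232.3736, 'R': [[0.7055, 0.7084, -0.0198], [0.4874, -0.5053, -0.7122], [-0.5145, 0.4928, -0.7017]], 't': [-0.3506, -0.1636, 1.2206]}
side {'fov_y': 49.2951, 'cx': 322.6971, 'cy': 238.5853, 'R': [[0.7629, -0.6462, -0.0174], [-0.3448, -0.3839, -0.8566], [0.5469, 0.6595, -0.5157]], 't': [-0.4058, 0.2776, 1.0871]}
wrist {'fov_y': 71.1531, 'cx': 320.5762, 'cy': 243.3946, 'R': [[0.2771, 0.9608, -0.0004], [0.9248, -0.2666, 0.2714], [0.2606, -0.0756, -0.9625]], 't': [-0.649, -0.0305, 0.3909]}
```

View pics/scene.png

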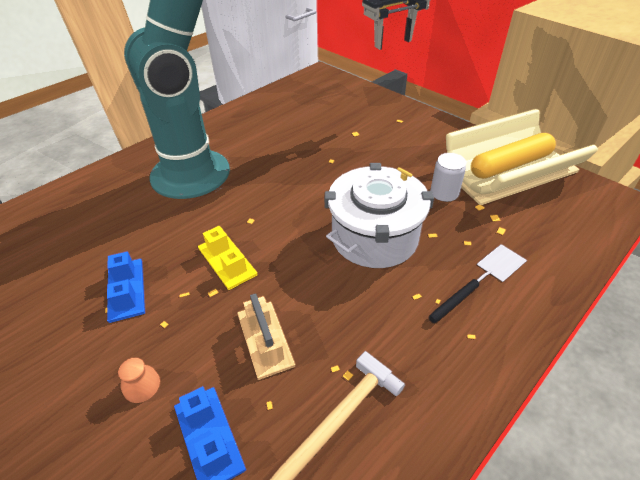

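View pics/side.png

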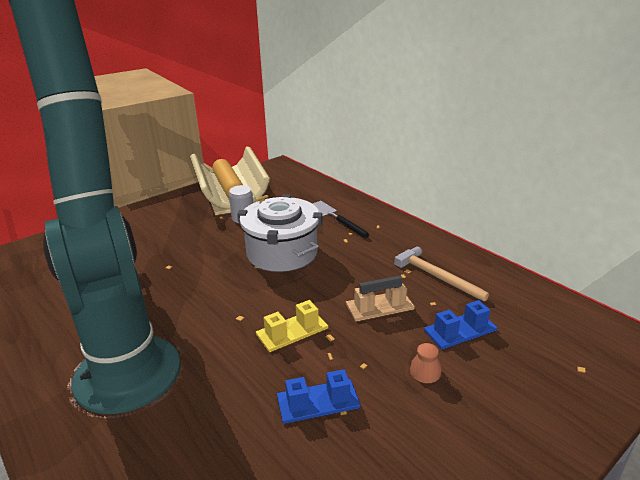

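The wooden rest holding the dark spanner is at scene (265,335) and side (380,300). Rest look-alikes: yellow (227,258), blue (125,288) and blue (208,435) in scene. The hot-dog tray (520,155) is only decor. I choose the wooden rest with the spanner. The pot's ring is at scene (379,188) and side (280,208).

```bash
cat > h.py <<'E'
import numpy as np,cv2
from cell import ctrl,vision
from scipy.spatial.transform import Rotation as Ro
def ray(c,uv,z):
    f=240/np.tan(np.radians(c["fov_y"])/2);R=np.array(c["R"]);t=np.array(c["t"])
    o=-R.T@t;uv=np.atleast_2d(uv).astype(float)
    d=np.c_[(uv[:,0]-c["cx"])/f,(uv[:,1]-c["cy"])/f,np.ones(len(uv))]@R
    return o+d*((z-o[2])/d[:,2])[:,None]
def proj(c,X):
    f=240/np.tan(np.radians(c["fov_y"])/2);p=np.atleast_2d(X)@np.array(c["R"]).T+c["t"]
    return np.c_[c["cx"]+f*p[:,0]/p[:,2],c["cy"]+f*p[:,1]/p[:,2]]
def pose():
    s=ctrl.sense();return np.array(s["tcp_pos"]),Ro.from_euler("xyz",s["tcp_rot"])
def goto(p,yaw):
    """tool-frame shift (mm) and rotvec to get to p pointing down with yaw"""
    P,R=pose();T=Ro.from_euler("xyz",[np.pi,0,yaw])
    print("shift tool mm",np.round(R.inv().apply(np.array(p)-P)*1000,1),"rot",np.round((R.inv()*T).as_rotvec(),4))
E
python3 - <<'E'
from h import *
for n,box in(("scene",(235,285,285,350)),("side",(350,270,410,298))):
  im=cv2.imread(f"pics/{n}.png");c=vision.calibration(n)
  x0,y0,x1,y1=box;sub=im[y0:y1,x0:x1].astype(int)
  m=((sub.max(2)<95)&(sub.max(2)-sub.min(2)<25)).astype(np.uint8)
  k,l,st,ce=cv2.connectedComponentsWithStats(m);i=1+st[1:,4].argmax()
  pts=np.argwhere(l==i)[:,::-1]+[x0,y0]
  r=cv2.minAreaRect(pts.astype(np.float32));W=ray(c,pts,.066);mu=W.mean(0)
  w=np.linalg.svd((W-mu)[:,:2],full_matrices=False)[2][0]
  print(n,len(pts),r,mu,np.arctan2(w[1],w[0]))
c=vision.calibration("scene");print("ring",ray(c,[379,188],.146));c=vision.calibration("side");print("ring",ray(c,[280,209],.146))
a=cv2.imread("pics/scene.png");b=cv2.imread("pics/side.png")
A=cv2.resize(a[155:225,320:440],None,fx=5,fy=5,interpolation=2)[:,:600]
B=cv2.resize(a[285:385,220:310],None,fx=2.4,fy=2.4);C=cv2.resize(b[180:250,230:330],None,fx=3.4,fy=3.4)
o=np.zeros((600,600,3),np.uint8);o[:350]=A;o[355:355+240,:216]=B;o[355:355+238,220:560]=C;cv2.imwrite("pics/crop.png",o)
E
```

```text
scene 44 ((268.80767822265625, 342.5384521484375), (6.471832275390625, 6.864064693450928), 78.69007110595703) [ 0.59539441 -0.21408332  0.066     ] -0.321212004842886
side 471 ((380.4038391113281, 284.51922607421875), (11.7669677734375, 42.949432373046875), 78.69007110595703) [ 0.54604512 -0.19335936  0.066     ] 2.782596931498538
ring [[0.52323337 0.15731195 0.146     ]]
ring [[0.5091987  0.14428851 0.146     ]]
```

View pics/crop.png

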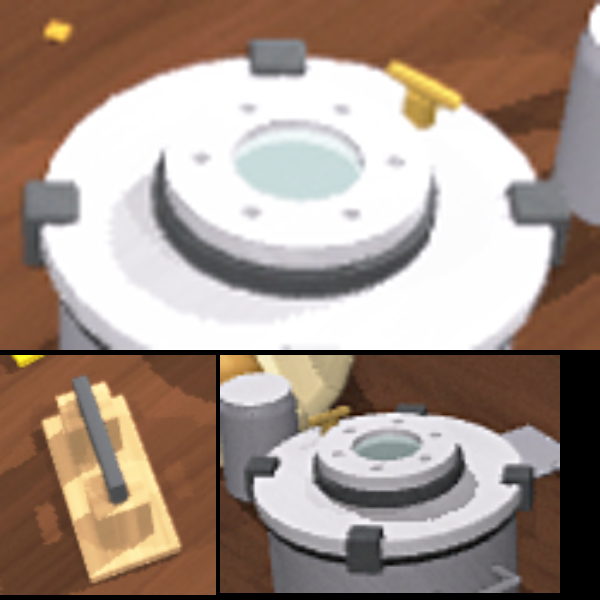

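The crop confirms a grey bar standing in the plain wooden rest. The ring's six holes are visible at crop pixels (249,108), (342,109), (396,161), (351,214), (252,212) and (202,158), at 5x.

Run:
```python
from h import *
H={"scene":np.array([[249,108],[342,109],[396,161],[351,214],[252,212],[202,158]])/5+[320,155],
"side":(np.array([[349,428],[399,421],[435,435],[425,458],[376,468],[333,453]])-[220,355])/3.4+[230,180]}
for n,h in H.items():
  W=ray(vision.calibration(n),h-.5,.146)[:,:2];c=W.mean(0);d=W-c
  a=np.angle(np.exp(6j*np.arctan2(d[:,1],d[:,0])).mean())/6
  print(n,c,np.linalg.norm(d,axis=1).round(4),"hole phase mod 60deg",np.degrees(a)%60)
# bar ends, top: scene crop px
c=vision.calibration("scene")
e=(np.array([[81,380],[119,492]])-[0,355])/2.4+[220,285]
W=ray(c,e,.078);m=W.mean(0);d=W[1]-W[0];print("bar",W,m,np.degrees(np.arctan2(d[1],d[0])))
P,R=pose();print(P)
y=np.arctan2(d[1],d[0])
for k in(0,np.pi): goto([m[0],m[1],.26],y+k)
print(ctrl.sense()["qpos"])
```

```text
scene [0.5201303  0.16172783] [0.0396 0.0402 0.0403 0.0398 0.0401 0.0401] hole phase mod 60deg 41.932173221162884
side [0.51776672 0.16330187] [0.0425 0.0399 0.0402 0.0409 0.0409 0.0431] hole phase mod 60deg 40.04563828995167
bar [[ 0.507025   -0.1735188   0.078     ]
 [ 0.60237647 -0.21677477  0.078     ]] [ 0.55470073 -0.19514678  0.078     ] -24.401304449817204
[0.18071019 0.62384067 0.21373735]
shift tool mm [-587.  -682.7  -45.1] rot [-4.0000e-04 -2.3000e-03 -2.9976e+00]
shift tool mm [-587.  -682.7  -45.1] rot [-0.0016  0.0003  0.144 ]
[-1.33200603  0.46830268 -0.01155344  1.60350601  0.00603493  1.07140053
 -0.05628709]
```

```bash
R='{"linear":[-26.5,-31,-2],"delta_rot":[0,0,0]}'; python3 -m creep '[{"linear":[-26.5,-31,-4],"delta_rot":[0,0,0]},{"linear":[-26.5,-31,-4],"delta_rot":[0,0,0]},{"linear":[-26.5,-31,-4],"delta_rot":[0,0,0]},{"linear":[-26.5,-31,-4],"delta_rot":[0,0,0]},{"linear":[-26.5,-31,-4],"delta_rot":[0,0,0]},{"linear":[-26.5,-31,-4],"delta_rot":[0,0,0]},{"linear":[-26.5,-31,-4],"delta_rot":[0,0,0]},{"linear":[-26.5,-31,-4],"delta_rot":[0,0,0]},{"linear":[-26.5,-31,-4],"delta_rot":[0,0,0]},{"linear":[-26.5,-31,-4],"delta_rot":[0,0,0]}]' 91
python3 -m creep '[{"linear":[-26.5,-31,0],"delta_rot":[0,0,0]},{"linear":[-26.5,-31,0],"delta_rot":[0,0,0]},{"linear":[-26.5,-31,0],"delta_rot":[0,0,0]},{"linear":[-26.5,-31,0],"delta_rot":[0,0,0]},{"linear":[-26.5,-31,0],"delta_rot":[0,0,0]},{"linear":[-26.5,-31,0],"delta_rot":[0,0,0]},{"linear":[-26.5,-31,0],"delta_rot":[0,0,0]},{"linear":[-26.5,-31,0],"delta_rot":[0,0,0]},{"linear":[-26.5,-31,0],"delta_rot":[0,0,0]},{"linear":[-26.5,-31,0],"delta_rot":[0,0,0]}]'
python3 -c "
from h import *
goto([.5547,-.1951,.26],np.radians(155.6));print(ctrl.sense()['qpos'])"
```

```text
clock: 0.93
tcp_pos: [0.3493, 0.2508, 0.2547]
tcp_rot: [3.141, -0.0, 2.86]
force: [0.8, -0.5, 1.0]
opening: 0.091
grasp_force: 0.0
clock: 1.77
tcp_pos: [0.5177, -0.1204, 0.2545]
tcp_rot: [3.141, -0.0, 2.86]
force: [1.3, 0.4, -1.0]
opening: 0.0909
grasp_force: 0.0
shift tool mm [-56.3 -61.5  -5.5] rot [ 3.000e-04 -1.000e-04  1.443e-01]
[-0.3338623   0.23847109  0.59108816  1.88014284 -0.15122989  1.06721874
  1.60666153]
```

```bash
python3 -m creep '[{"linear":[-28,-30.5,-2.5],"delta_rot":[0,0,0]},{"linear":[-28,-30.5,-2.5],"delta_rot":[0,0,0]},{"linear":[0,0,0],"delta_rot":[0,0,0.07]},{"linear":[0,0,0],"delta_rot":[0,0,0.074]},{"linear":[0,0,0],"delta_rot":[0,0,0]}]'
python3 -c "
from h import *
P,R=pose();c=vision.calibration('wrist');a=vision.snapshot('wrist');cv2.imwrite('pics/w1.png',a[...,::-1]);np.save('w1.npy',c,allow_pickle=True);print(P,R.as_euler('xyz'),proj(c,[[.5547,-.1951,.078]]))"
```

```text
clock: 2.18
tcp_pos: [0.5539, -0.1937, 0.2588]
tcp_rot: [-3.141, -0.001, 2.712]
force: [0.4, 0.6, -0.0]
opening: 0.0912
grasp_force: 0.0
[ 0.55385999 -0.19371411  0.25878769] [-3.14057496e+00 -1.27575714e-03  2.71203225e+00] [[320.15177882 225.42416967]]
```

View pics/w1.png

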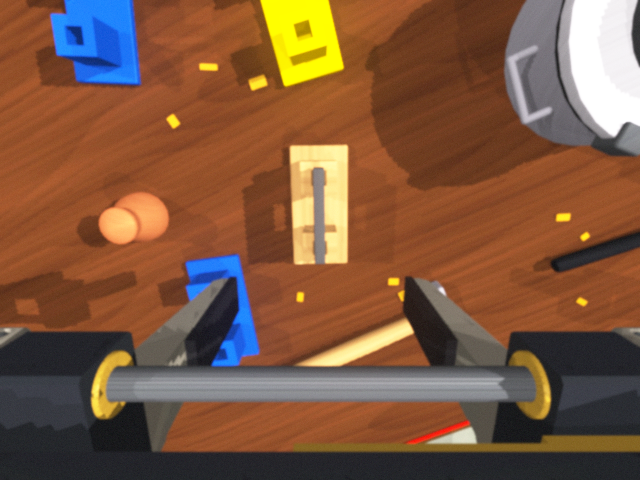

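The wrist view shows the wooden rest at (320,205), with the dark bar running from (319,168) to (320,263), nearly parallel to tool x. Next I'll measure it precisely.

Run:
```python
from h import *
im=cv2.imread("pics/w1.png").astype(int);c=np.load("w1.npy",allow_pickle=True).item()
sub=im[160:270,300:342];m=((sub.max(2)-sub.min(2)<30)&(sub.max(2)<130)).astype(np.uint8)
k,l,st,ce=cv2.connectedComponentsWithStats(m);i=1+st[1:,4].argmax();print(st[i])
pts=(np.argwhere(l==i)[:,::-1]+[300,160])
W=ray(c,pts,.078)[:,:2]
(x,y),s,a=cv2.minAreaRect((W*1000).astype(np.float32));print("bar",x,y,s,a)
mu=W.mean(0);w=np.linalg.svd(W-mu,full_matrices=False)[2][0];w*=-np.sign(w[0]);print("axis deg",np.degrees(np.arctan2(w[1],w[0])),mu)
b=im[120:290,270:370];m=((b[...,2]>190)&(b[...,1]>130)&(b[...,0]<200)&(b[...,0]>80)).astype(np.uint8)
k,l,st,ce=cv2.connectedComponentsWithStats(m);i=1+st[1:,4].argmax()
pts=(np.argwhere(l==i)[:,::-1]+[270,120]);print("rest base",cv2.minAreaRect((ray(c,pts,.01)[:,:2]*1000).astype(np.float32)),)
yw=np.arctan2(w[1],w[0]);goto([x/1000,y/1000,.12],yw)
```

```text
[15 84  3 11 13]
bar 576.5285034179688 -210.94796752929688 (2.13199520111084, 11.335453987121582) 78.7380142211914
axis deg 162.2281260351915 [ 0.57699194 -0.21101818]
rest base ((546.2525024414062, -192.69671630859375), (70.11651611328125, 150.9897003173828), 66.67046356201172)
shift tool mm [-28.2  -7.1 138.9] rot [-0.0005 -0.0012 -0.1147]
```

Run:
```python
from h import *
im=cv2.imread("pics/w1.png").astype(int);c=np.load("w1.npy",allow_pickle=True).item()
print(im[200,310:330].tolist())
sub=im[155:272,308:332];m=((sub[...,2]-sub[...,0]<25)&(sub.max(2)<160)).astype(np.uint8)
k,l,st,ce=cv2.connectedComponentsWithStats(m);i=1+st[1:,4].argmax();print(st[i])
pts=(np.argwhere(l==i)[:,::-1]+[308,155])
W=ray(c,pts,.078)[:,:2]
(x,y),s,a=cv2.minAreaRect((W*1000).astype(np.float32));print("bar",x,y,s,a)
mu=W.mean(0);w=np.linalg.svd(W-mu,full_matrices=False)[2][0];w*=-np.sign(w[0]);yw=np.arctan2(w[1],w[0]);print("axis deg",np.degrees(yw),mu)
goto([x/1000,y/1000,.12],yw)
```

```text
[[151, 235, 254], [148, 233, 254], [140, 223, 251], [126, 179, 228], [120, 136, 163], [124, 126, 141], [127, 126, 136], [131, 130, 140], [133, 133, 140], [133, 135, 144], [134, 134, 141], [134, 134, 143], [132, 134, 148], [134, 153, 178], [144, 193, 235], [151, 229, 253], [156, 238, 254], [156, 239, 254], [160, 241, 255], [163, 242, 255]]
[  6  14  11  94 813]
bar 546.1362915039062 -192.45372009277344 (9.924951553344727, 100.54613494873047) 66.1080322265625
axis deg 156.38718172769921 [ 0.54471729 -0.19224965]
shift tool mm [  7.1  -2.8 139. ] rot [-0.0006 -0.0011 -0.0127]
```

```bash
python3 -m creep '[{"linear":[7,-2.8,20],"delta_rot":[-0.0006,-0.001,-0.0127]},{"linear":[0,0,40],"delta_rot":[0,0,0]},{"linear":[0,0,40],"delta_rot":[0,0,0]},{"linear":[0,0,40],"delta_rot":[0,0,0]},{"linear":[0,0,35],"delta_rot":[0,0,0]},{"linear":[0,0,15],"delta_rot":[0,0,0]},{"linear":[0,0,0],"delta_rot":[0,0,0]},{"linear":[0,0,0],"delta_rot":[0,0,0]}]' 60
python3 -c "
from h import *
goto([.5462,-.1925,.047],np.radians(156.5));print(ctrl.sense()['qpos'])"
```

```text
clock: 2.9
tcp_pos: [0.5466, -0.1919, 0.0693]
tcp_rot: [3.141, -0.0, 2.731]
force: [0.1, 0.1, 0.2]
opening: 0.0597
grasp_force: 0.0
shift tool mm [ 0.1 -0.8 22.3] rot [ 0.0004 -0.0003 -0.0009]
[-0.11940326  0.58103634  0.52416576  1.90998071 -0.41152006  0.75835538
  1.79738138]
```

```bash
python3 -m creep '[{"linear":[0,-0.8,11],"delta_rot":[0,0,0]},{"linear":[0,0,11],"delta_rot":[0,0,0]},{"linear":[0,0,0],"delta_rot":[0,0,0]}]'
python3 -m creep '[{"linear":[0,0,0],"delta_rot":[0,0,0]},{"linear":[0,0,0],"delta_rot":[0,0,0]},{"linear":[0,0,0],"delta_rot":[0,0,0]},{"linear":[0,0,0],"delta_rot":[0,0,0]},{"linear":[0,0,0],"delta_rot":[0,0,0]},{"linear":[0,0,0],"delta_rot":[0,0,0]},{"linear":[0,0,0],"delta_rot":[0,0,0]},{"linear":[0,0,0],"delta_rot":[0,0,0]},{"linear":[0,0,0],"delta_rot":[0,0,0]},{"linear":[0,0,0],"delta_rot":[0,0,0]}]' 0 30
```

```text
clock: 3.15
tcp_pos: [0.5462, -0.1925, 0.0467]
tcp_rot: [3.141, -0.0, 2.729]
force: [-0.8, 0.0, -0.1]
opening: 0.0597
grasp_force: 0.0
clock: 3.98
tcp_pos: [0.5467, -0.1931, 0.0477]
tcp_rot: [3.141, 0.001, 2.728]
force: [-0.2, 0.6, 1.2]
opening: 0.012
grasp_force: 30.0
```

```bash
python3 -m creep '[{"linear":[0,0,0],"delta_rot":[0,0,0]},{"linear":[0,0,0],"delta_rot":[0,0,0]},{"linear":[0,0,-5],"delta_rot":[0,0,0]},{"linear":[0,0,-20],"delta_rot":[0,0,0]},{"linear":[0,0,-30],"delta_rot":[0,0,0]},{"linear":[0,0,-30],"delta_rot":[0,0,0]},{"linear":[0,0,-40],"delta_rot":[0,0,0]},{"linear":[0,0,-40],"delta_rot":[0,0,0]},{"linear":[0,0,-35],"delta_rot":[0,0,0]},{"linear":[0,0,-12],"delta_rot":[0,0,0]}]' - 60
python3 -c "
from h import *
goto([.519,.1625,.26],np.radians(161));print(ctrl.sense()['qpos'])"
```

```text
clock: 4.82
tcp_pos: [0.5481, -0.1945, 0.2647]
tcp_rot: [3.139, 0.008, 2.728]
force: [1.1, -0.7, -2.8]
opening: 0.0114
grasp_force: 60.0
shift tool mm [170.2 315.2   4. ] rot [ 0.0018  0.0084 -0.0822]
[-0.23403619  0.33168503  0.65542568  1.76162392 -0.22510414  1.11511539
  1.65022084]
```

```bash
python3 -m creep '[{"linear":[12,36,0],"delta_rot":[0,0,0]},{"linear":[12,36,0],"delta_rot":[0,0,0]},{"linear":[12,36,0],"delta_rot":[0,0,0]},{"linear":[12,36,0],"delta_rot":[0,0,0]},{"linear":[12,36,0],"delta_rot":[0,0,0]},{"linear":[12,36,0],"delta_rot":[0,0,0]},{"linear":[12,36,0],"delta_rot":[0,0,0]},{"linear":[12,36,0],"delta_rot":[0,0,0]},{"linear":[12,27,0],"delta_rot":[0,0.008,-0.08]},{"linear":[0,0,0],"delta_rot":[0,0,0]}]'
python3 -c "
from h import *
import time
P,R=pose();c=vision.calibration('wrist');a=vision.snapshot('wrist');cv2.imwrite('pics/w2.png',a[...,::-1]);np.save('w2.npy',c,allow_pickle=True);print(P,R.as_euler('xyz'),proj(c,[[.519,.1625,.146]]),-np.array(c['R']).T@c['t'])
goto([.519,.1625,.26],np.radians(161))"
```

```text
clock: 5.65
tcp_pos: [0.5721, 0.1475, 0.2574]
tcp_rot: [3.139, -0.011, 2.822]
force: [-0.3, 1.3, -2.5]
opening: 0.012
grasp_force: 60.0
[0.57213635 0.14746625 0.25739553] [ 3.13941276 -0.01127338  2.82221067] [[317.75381583 178.29559021]] [0.5001388  0.17019294 0.42867279]
shift tool mm [56.9  1.3 -1.9] rot [-0.0003 -0.01    0.006 ]
```

View pics/w2.png

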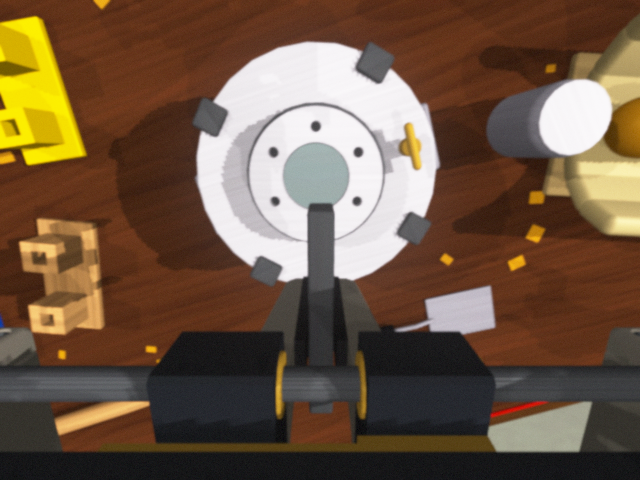

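The wrist view shows five holes at about (316,126), (273,152), (358,152), (275,201) and (357,201). The sixth is hidden under the held bar, which ends at (320,207). I'll refine these by centroid.

```bash
cat >> h.py <<'E'
def ringfit(name,seeds,c):
    im=cv2.cvtColor(cv2.imread(name),cv2.COLOR_BGR2GRAY).astype(float);q=[]
    for u,v in seeds:
        s=im[v-9:v+10,u-9:u+10];w=np.clip(170-s,0,None);yy,xx=np.mgrid[v-9:v+10,u-9:u+10]
        q.append([(w*xx).sum()/w.sum(),(w*yy).sum()/w.sum()])
    W=ray(c,q,.146)[:,:2]
    A=np.c_[2*W,np.ones(len(W))];s=np.linalg.lstsq(A,(W**2).sum(1),rcond=None)[0];ce=s[:2]
    d=W-ce;a=np.arctan2(d[:,1],d[:,0]);ph=np.angle(np.exp(6j*a).mean())/6
    print(np.round(q,1).tolist(),"centre",ce,"r",np.linalg.norm(d,axis=1).round(4),"ang",np.degrees(a).round(1),"phase",np.degrees(ph)%60)
    return ce,ph
E
python3 - <<'E'
from h import *
c=np.load("w2.npy",allow_pickle=True).item()
ringfit("pics/w2.png",[(316,126),(273,152),(358,152),(275,201),(357,201)],c)
# held bar: edges per row
im=cv2.imread("pics/w2.png").astype(int)
for v in(215,225,235,245,255,265): 
  g=im[v,290:350].sum(1);e=np.abs(np.diff(g));print(v,290+np.where(e>60)[0], end=' ')
C=-np.array(c["R"]).T@c["t"];P,R=pose();print(R.inv().apply(C-P))
E
```

```text
[[315.4, 125.8], [273.1, 151.8], [357.9, 151.7], [274.9, 200.7], [356.5, 200.7]] centre [0.51716464 0.16125384] r [0.0398 0.0398 0.0398 0.0398 0.0398] ang [ 161.8 -138.2  101.8  -78.2   41.7] phase 41.79300628755807
215 [305 306 307 333 334] 225 [306 307 333 334] 235 [306 307 333 334] 245 [306 307 308 332 333 334] 255 [306 307 308 332 333 334] 265 [306 307 308 332 333 334] [ 0.07890524  0.00248877 -0.17034431]
```

Run:
```python
from h import *
c=np.load("w2.npy",allow_pickle=True).item();P,R=pose()
im=cv2.imread("pics/w2.png").astype(int);print(im[198:214,320].tolist())
for uv in([319.8,204],[319.8,206],[320,265]):
  W=ray(c,[uv],P[2]+.0303)[0];print(R.inv().apply(W-P)*1000)
goto([.5176,.1617,.21],np.radians(161.8))
print(P,R.as_euler("xyz"))
```

```text
[[171, 174, 159], [169, 172, 155], [169, 169, 155], [169, 168, 153], [149, 150, 134], [108, 109, 103], [74, 73, 71], [62, 62, 60], [61, 59, 60], [62, 60, 64], [65, 61, 62], [63, 64, 66], [71, 67, 69], [77, 72, 75], [86, 84, 81], [89, 87, 85]]
[ 56.71131681   2.81774563 -29.73367987]
[ 55.86398358   2.82339085 -29.74217716]
[ 29.62098446   3.08671316 -30.00537324]
shift tool mm [57.5  0.1 48.1] rot [-0.0002 -0.01   -0.0079]
[0.57246603 0.1431001  0.25754663] [-3.1413197  -0.01002612  2.81601532]
```

Run:
```python
from h import *
P,R=pose();c=vision.calibration('wrist');a=vision.snapshot('wrist');cv2.imwrite('pics/w3.png',a[...,::-1]);np.save('w3.npy',c,allow_pickle=True)
c2=np.load("w2.npy",allow_pickle=True).item()
sd=proj(c,np.c_[ray(c2,[(315.4,125.8),(273,151.8),(357.9,151.7),(274.9,200.7),(356.5,200.7)],.146)]).round().astype(int);print(sd.tolist())
ce,ph=ringfit("pics/w3.png",sd.tolist(),c)
im=cv2.imread("pics/w3.png").astype(int)
for v in(215,240,265):
  e=np.abs(np.diff(im[v,290:350].sum(1)));k=290.5+np.where(e>60)[0];u=(k.min()+k.max())/2
  print(v,k,R.inv().apply(ray(c,[[u,v]],P[2]+.0303)[0]-P)*1000)
W=ray(c,[[319.8,203]],P[2]+.0303)[0];print("end",R.inv().apply(W-P)*1000, im[199:208,320,0])
print(P,R.as_euler("xyz"))
goto([ce[0],ce[1],.21],np.radians(161.8))
```

```text
[[320, 123], [278, 150], [363, 149], [280, 199], [361, 198]]
[[320.1, 123.5], [277.8, 149.8], [362.8, 149.2], [279.7, 198.9], [361.5, 198.4]] centre [0.51720586 0.16125687] r [0.0398 0.0398 0.0398 0.0398 0.0398] ang [ 161.8 -138.2  101.8  -78.1   41.7] phase 41.796042209975965
215 [305.5 306.5 307.5 333.5 334.5] [ 50.35728538  -0.74006763 -29.79641714]
240 [306.5 307.5 333.5 334.5] [ 39.37388167  -0.5168742  -29.90660265]
265 [306.5 307.5 308.5 332.5 333.5 334.5] [ 27.93898676  -0.50586674 -30.02125709]
end [ 55.47679578  -0.82725075 -29.74506281] [169 170 168 146 108  72  65  62  64]
[0.57246603 0.1431001  0.25754663] [-3.1413197  -0.01002612  2.81601532]
shift tool mm [59.1  2.3 48.4] rot [-0.0015 -0.0091 -0.0128]
```

Run:
```python
from h import *
im=cv2.imread("pics/w1.png").astype(int);c=np.load("w1.npy",allow_pickle=True).item()
print(im[163:175,319].tolist());print(im[256:270,320].tolist())
P=np.array([.55386,-.19371,.25879]);R=Ro.from_euler("xyz",[-3.14057,-.001276,2.71203])
for z in(.078,):
  A=ray(c,[[319,167.5],[320,263.5]],z);print(A,np.linalg.norm(A[0]-A[1]),A.mean(0))
G=np.array([.5467,-.1931,.0477]);R2=Ro.from_euler("xyz",[3.141,.001,2.728])
print((R2.inv().apply(A-G)*1000).round(1))
```

```text
[[161, 241, 255], [157, 240, 254], [155, 237, 254], [141, 221, 251], [114, 163, 212], [110, 121, 142], [122, 125, 133], [133, 135, 142], [131, 134, 141], [130, 135, 142], [128, 132, 138], [131, 136, 143]]
[[130, 130, 137], [126, 128, 132], [129, 129, 136], [130, 130, 135], [130, 130, 137], [131, 128, 137], [122, 127, 133], [106, 111, 137], [73, 92, 144], [48, 83, 150], [44, 82, 152], [46, 85, 153], [48, 89, 157], [44, 81, 151]]
[[ 0.49909029 -0.17097409  0.078     ]
 [ 0.59381819 -0.21316674  0.078     ]] 0.1036995430817457 [ 0.54645424 -0.19207042  0.078     ]
[[ 52.5   1.1 -30.4]
 [-51.2   0.6 -30.2]]
```

```bash
python3 -m creep '[{"linear":[0,0,0],"delta_rot":[-0.0015,-0.0091,-0.0128]},{"linear":[20,2.7,0],"delta_rot":[0,0,0]},{"linear":[30,0,10],"delta_rot":[0,0,0]},{"linear":[8,0,20],"delta_rot":[0,0,0]},{"linear":[0,0,15],"delta_rot":[0,0,0]},{"linear":[0,0,0],"delta_rot":[0,0,0]},{"linear":[0,0,0],"delta_rot":[0,0,0]},{"linear":[0,0,0],"delta_rot":[0,0,0]}]'
python3 -c "
from h import *
P,R=pose();T=Ro.from_euler('xyz',[np.pi,0,np.radians(161.8)])
p=np.array([.5172,.1613,.186])+T.apply([-.001,.0004,0]);print(p);goto(p,np.radians(161.8));print(ctrl.sense()['ft_torque'])"
```

```text
clock: 6.42
tcp_pos: [0.5209, 0.1584, 0.2154]
tcp_rot: [3.139, 0.004, 2.819]
force: [-0.3, -0.8, -2.7]
opening: 0.0114
grasp_force: 60.0
[0.51827491 0.16136765 0.186     ]
shift tool mm [ 3.6  1.9 29.4] rot [ 0.0029  0.0037 -0.0049]
[-0.03806928 -0.03450502 -0.0437597 ]
```

```bash
python3 -m creep '[{"linear":[3.6,1.9,10],"delta_rot":[0.0029,0.0037,-0.0049]},{"linear":[0,0,10],"delta_rot":[0,0,0]},{"linear":[0,0,9],"delta_rot":[0,0,0]},{"linear":[0,0,0],"delta_rot":[0,0,0]},{"linear":[0,0,0],"delta_rot":[0,0,0]},{"linear":[0,0,0],"delta_rot":[0,0,0]},{"linear":[0,0,0],"delta_rot":[0,0,0]},{"linear":[0,0,0],"delta_rot":[0,0,0]}]'
python3 -c "
from h import *
goto([.5183,.1614,.186],np.radians(161.8))
a=vision.snapshot('wrist')[...,::-1];b=vision.snapshot('scene')[...,::-1];d=vision.snapshot('side')[...,::-1]
o=np.zeros((600,800,3),np.uint8)
o[:300,:400]=cv2.resize(a[200:320,240:400],None,fx=2.5,fy=2.5)
o[300:,:400]=cv2.resize(b[155:215,340:420],None,fx=5,fy=5)
o[300:,400:]=cv2.resize(d[180:240,240:320],None,fx=5,fy=5)
cv2.imwrite('pics/hover.png',o);cv2.imwrite('pics/w4.png',a);cv2.imwrite('pics/s4.png',b);cv2.imwrite('pics/d4.png',d)"
```

```text
clock: 7.08
tcp_pos: [0.5174, 0.1626, 0.1859]
tcp_rot: [3.142, -0.001, 2.826]
force: [0.3, -0.3, -3.0]
opening: 0.0115
grasp_force: 60.0
shift tool mm [-1.2 -0.9 -0.1] rot [ 0.0001 -0.0009  0.0021]
```

View pics/hover.png

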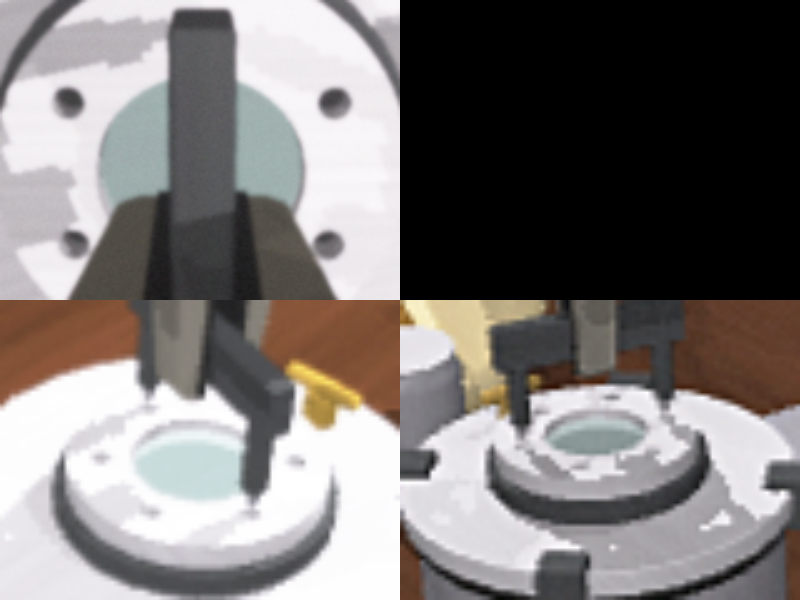

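The hover crops show the bar symmetric between the four visible holes in the wrist view (midline 201.5 against bar 203). Both pin tips stand right over two opposite holes in the scene and side views. I'll lower by feel.

```bash
python3 -m creep '[{"linear":[-1,-0.6,1],"delta_rot":[0,0,0.002]},{"linear":[0,0,1],"delta_rot":[0,0,0]},{"linear":[0,0,1],"delta_rot":[0,0,0]},{"linear":[0,0,1],"delta_rot":[0,0,0]},{"linear":[0,0,1],"delta_rot":[0,0,0]},{"linear":[0,0,0],"delta_rot":[0,0,0]},{"linear":[0,0,0],"delta_rot":[0,0,0]}]'
python3 -c "
from h import *
goto([.5183,.1614,.186],np.radians(161.8));print(np.round(ctrl.sense()['ft_torque'],3))"
```

```text
clock: 7.82
tcp_pos: [0.5178, 0.1617, 0.1804]
tcp_rot: [-3.141, -0.002, 2.824]
force: [0.2, -0.4, -3.0]
opening: 0.0116
grasp_force: 60.0
shift tool mm [-0.6 -0.1 -5.6] rot [-0.0007 -0.0016  0.0002]
[ 0.004 -0.018  0.004]
```

```bash
python3 -m creep '[{"linear":[0,0,1],"delta_rot":[0,0,0]},{"linear":[0,0,1],"delta_rot":[0,0,0]},{"linear":[0,0,1],"delta_rot":[0,0,0]},{"linear":[0,0,0],"delta_rot":[0,0,0]},{"linear":[0,0,0],"delta_rot":[0,0,0]}]'
python3 -c "
from h import *
goto([.5183,.1614,.186],np.radians(161.8));print(np.round(ctrl.sense()['ft_torque'],3))"
```

```text
clock: 8.23
tcp_pos: [0.5177, 0.1617, 0.1775]
tcp_rot: [-3.141, -0.002, 2.824]
force: [-0.7, -0.4, -2.2]
opening: 0.0116
grasp_force: 60.0
shift tool mm [-0.6 -0.1 -8.5] rot [-0.0007 -0.0017  0.0002]
[ 0.016 -0.034  0.019]
```

In the holes, with almost no force. On down to the shoulder.

```bash
python3 -m creep '[{"linear":[0,0,1],"delta_rot":[0,0,0]},{"linear":[0,0,1],"delta_rot":[0,0,0]},{"linear":[0,0,1],"delta_rot":[0,0,0]},{"linear":[0,0,0.8],"delta_rot":[0,0,0]},{"linear":[0,0,0],"delta_rot":[0,0,0]},{"linear":[0,0,0],"delta_rot":[0,0,0]}]'
python3 -c "
from h import *
goto([.5183,.1614,.186],np.radians(161.8));print(np.round(ctrl.sense()['ft_torque'],3))"
```

```text
clock: 8.73
tcp_pos: [0.5178, 0.1617, 0.1737]
tcp_rot: [-3.141, -0.002, 2.824]
force: [-0.2, -0.1, -3.0]
opening: 0.0114
grasp_force: 60.0
shift tool mm [ -0.6  -0.1 -12.3] rot [-0.0006 -0.0015  0.0002]
[-0.019 -0.007 -0.023]
```

```bash
python3 -m creep '[{"linear":[0,0,0.4],"delta_rot":[0,0,0]},{"linear":[0,0,0.4],"delta_rot":[0,0,0]},{"linear":[0,0,0.4],"delta_rot":[0,0,0]},{"linear":[0,0,0],"delta_rot":[0,0,0]},{"linear":[0,0,0],"delta_rot":[0,0,0]},{"linear":[0,0,0],"delta_rot":[0,0,0]}]'
```

```text
clock: 9.23
tcp_pos: [0.5179, 0.1617, 0.1727]
tcp_rot: [-3.141, -0.001, 2.824]
force: [-1.0, 0.4, -0.3]
opening: 0.0113
grasp_force: 60.0
```

Seated: the shoulder touches at 0.1727 with under 3 N. Now turn.

```bash
python3 -m creep '[{"linear":[0,0,0],"delta_rot":[0,0,0.02]},{"linear":[0,0,0],"delta_rot":[0,0,0.02]},{"linear":[0,0,0],"delta_rot":[0,0,0.02]},{"linear":[0,0,0],"delta_rot":[0,0,0.02]},{"linear":[0,0,0],"delta_rot":[0,0,0.02]},{"linear":[0,0,0],"delta_rot":[0,0,0.02]},{"linear":[0,0,0],"delta_rot":[0,0,0.02]},{"linear":[0,0,0],"delta_rot":[0,0,0.02]},{"linear":[0,0,0],"delta_rot":[0,0,0.02]},{"linear":[0,0,0],"delta_rot":[0,0,0.02]}]'
python3 -c "
from h import *
goto([.5183,.1614,.1727],np.radians(161.8));print(np.round(ctrl.sense()['ft_torque'],3))"
```

```text
clock: 10.07
tcp_pos: [0.5181, 0.1619, 0.1727]
tcp_rot: [-3.141, -0.001, 2.622]
force: [0.6, 2.4, -1.3]
opening: 0.0117
grasp_force: 60.1
shift tool mm [-0.5 -0.3  0. ] rot [-0.     -0.001  -0.2017]
[ 0.413 -0.356  0.413]
```

Turning at 0.41 N m, as specified. Continue.

```bash
python3 -m creep '[{"linear":[0,0,0],"delta_rot":[0,0,0.02]},{"linear":[0,0,0],"delta_rot":[0,0,0.02]},{"linear":[0,0,0],"delta_rot":[0,0,0.02]},{"linear":[0,0,0],"delta_rot":[0,0,0.02]},{"linear":[0,0,0],"delta_rot":[0,0,0.02]},{"linear":[0,0,0],"delta_rot":[0,0,0.02]},{"linear":[0,0,0],"delta_rot":[0,0,0.02]},{"linear":[0,0,0],"delta_rot":[0,0,0.02]},{"linear":[0,0,0],"delta_rot":[0,0,0.02]},{"linear":[0,0,0],"delta_rot":[0,0,0.02]}]'
python3 -c "
from h import *
goto([.5183,.1614,.1727],np.radians(161.8));print(np.round(ctrl.sense()['ft_torque'],3))"
```

```text
clock: 10.9
tcp_pos: [0.518, 0.1619, 0.1727]
tcp_rot: [-3.141, -0.001, 2.422]
force: [2.5, 3.5, -0.7]
opening: 0.0117
grasp_force: 60.1
shift tool mm [-0.5 -0.2 -0. ] rot [-2.000e-04 -1.100e-03 -4.017e-01]
[ 0.875 -0.693  0.389]
```

```bash
python3 -m creep '[{"linear":[0,0,0],"delta_rot":[0,0,0.02]},{"linear":[0,0,0],"delta_rot":[0,0,0.02]},{"linear":[0,0,0],"delta_rot":[0,0,0.02]},{"linear":[0,0,0],"delta_rot":[0,0,0.02]},{"linear":[0,0,0],"delta_rot":[0,0,0.02]},{"linear":[0,0,0],"delta_rot":[0,0,0.02]},{"linear":[0,0,0],"delta_rot":[0,0,0.02]}]'
python3 -c "
from h import *
goto([.5183,.1614,.1727],np.radians(161.8));print(np.round(ctrl.sense()['ft_torque'],3))"
```

```text
clock: 11.48
tcp_pos: [0.518, 0.1619, 0.1727]
tcp_rot: [-3.141, -0.001, 2.282]
force: [2.5, 4.4, -0.1]
opening: 0.0116
grasp_force: 60.1
shift tool mm [-0.6 -0.1 -0. ] rot [-3.000e-04 -1.100e-03 -5.418e-01]
[ 1.027 -0.883  0.41 ]
```

```bash
for i in 1 2; do python3 -m creep '[{"linear":[0,0,0],"delta_rot":[0,0,0.02]},{"linear":[0,0,0],"delta_rot":[0,0,0.02]},{"linear":[0,0,0],"delta_rot":[0,0,0]}]'
python3 -c "
from h import *
goto([.5183,.1614,.1727],np.radians(161.8));print(np.round(ctrl.sense()['ft_torque'],3))"; done
```

```text
clock: 11.73
tcp_pos: [0.518, 0.1619, 0.1727]
tcp_rot: [-3.141, -0.001, 2.242]
force: [3.4, 4.8, 0.0]
opening: 0.0114
grasp_force: 60.0
shift tool mm [-0.6 -0.1 -0. ] rot [-3.000e-04 -1.000e-03 -5.817e-01]
[ 0.969 -0.884  0.366]
clock: 11.98
tcp_pos: [0.518, 0.1619, 0.1727]
tcp_rot: [-3.141, -0.001, 2.202]
force: [2.0, 4.6, -0.2]
opening: 0.0118
grasp_force: 60.0
shift tool mm [-0.6 -0.  -0. ] rot [-4.000e-04 -1.000e-03 -6.217e-01]
[ 1.04  -0.854  0.365]
```

```bash
for i in 1 2; do python3 -m creep '[{"linear":[0,0,0],"delta_rot":[0,0,0.02]},{"linear":[0,0,0],"delta_rot":[0,0,0.02]},{"linear":[0,0,0],"delta_rot":[0,0,0]}]'
python3 -c "
from h import *
goto([.5183,.1614,.1727],np.radians(161.8));print(np.round(ctrl.sense()['ft_torque'],3))"; done
```

```text
clock: 12.23
tcp_pos: [0.518, 0.1619, 0.1727]
tcp_rot: [-3.141, -0.001, 2.162]
force: [3.2, 3.4, -0.2]
opening: 0.011
grasp_force: 60.0
shift tool mm [-0.6 -0.1 -0. ] rot [-3.000e-04 -1.100e-03 -6.617e-01]
[ 1.01  -0.928  0.287]
clock: 12.48
tcp_pos: [0.5181, 0.1619, 0.1727]
tcp_rot: [-3.141, -0.001, 2.122]
force: [3.9, 4.0, -0.0]
opening: 0.0116
grasp_force: 60.0
shift tool mm [-0.6 -0.1  0. ] rot [-3.000e-04 -1.000e-03 -7.017e-01]
[ 1.025 -0.844  0.297]
```

```bash
for i in 1 2; do python3 -m creep '[{"linear":[0,0,0],"delta_rot":[0,0,0.02]},{"linear":[0,0,0],"delta_rot":[0,0,0.02]}]'
python3 -c "
from h import *
goto([.5183,.1614,.1727],np.radians(161.8));print(np.round(ctrl.sense()['ft_torque'],3))"; done
python3 -c "
from h import *
a=vision.snapshot('wrist')[...,::-1];cv2.imwrite('pics/w5.png',a);np.save('w5.npy',vision.calibration('wrist'),allow_pickle=True)
cv2.imwrite('pics/w5c.png',cv2.resize(a[200:320,220:420],None,fx=3,fy=3))"
```

```text
clock: 12.65
tcp_pos: [0.5181, 0.162, 0.1727]
tcp_rot: [-3.141, -0.001, 2.082]
force: [2.5, 4.0, -0.4]
opening: 0.0114
grasp_force: 60.1
shift tool mm [-0.6 -0.1  0. ] rot [-3.000e-04 -1.000e-03 -7.416e-01]
[ 0.974 -0.863  0.382]
clock: 12.82
tcp_pos: [0.5181, 0.1619, 0.1727]
tcp_rot: [-3.141, -0.001, 2.043]
force: [3.5, 4.2, -0.4]
opening: 0.0118
grasp_force: 60.3
shift tool mm [-0.5 -0.   0. ] rot [-5.000e-04 -8.000e-04 -7.811e-01]
[ 0.91  -0.879  0.783]
```

View pics/w5c.png

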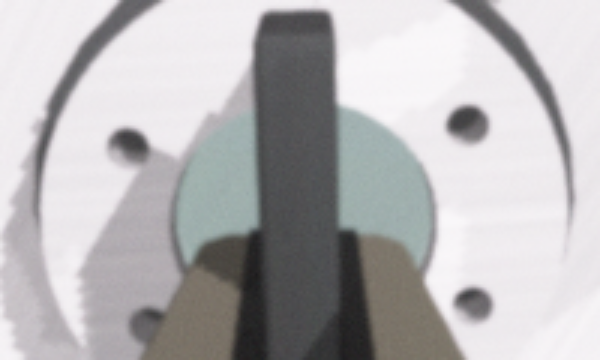

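The crop shows the ring lagging the bar slightly: holes at (127,146) and (467,124), about 0.065 rad, which is pin play. Torque has jumped to 0.78 N m, so this looks like the stop. One small push to confirm.

```bash
python3 -m creep '[{"linear":[0,0,0],"delta_rot":[0,0,0.012]},{"linear":[0,0,0],"delta_rot":[0,0,0]},{"linear":[0,0,0],"delta_rot":[0,0,0]},{"linear":[0,0,0],"delta_rot":[0,0,0]}]'
python3 -c "
from h import *
goto([.5183,.1614,.1727],np.radians(161.8));print(np.round(ctrl.sense()['ft_torque'],3))"
```

```text
clock: 13.2
tcp_pos: [0.518, 0.1619, 0.1727]
tcp_rot: [-3.141, -0.0, 2.033]
force: [2.8, 4.1, -0.3]
opening: 0.012
grasp_force: 60.5
shift tool mm [-0.5  0.   0. ] rot [-7.000e-04 -7.000e-04 -7.909e-01]
[ 0.907 -0.821  0.901]
```

Stop confirmed: 0.9 N m with almost no motion. Back off within the pin play, then lift out.

```bash
python3 -m creep '[{"linear":[0,0,0],"delta_rot":[0,0,-0.025]},{"linear":[0,0,0],"delta_rot":[0,0,-0.025]},{"linear":[0,0,0],"delta_rot":[0,0,0]},{"linear":[0,0,0],"delta_rot":[0,0,0]}]'
python3 -c "
from h import *
print(np.round(ctrl.sense()['ft_torque'],3))"
python3 -m creep '[{"linear":[0,0,-1],"delta_rot":[0,0,0]},{"linear":[0,0,-2],"delta_rot":[0,0,0]},{"linear":[0,0,-3],"delta_rot":[0,0,0]},{"linear":[0,0,-4],"delta_rot":[0,0,0]},{"linear":[0,0,-5],"delta_rot":[0,0,0]},{"linear":[0,0,-20],"delta_rot":[0,0,0]},{"linear":[0,0,-30],"delta_rot":[0,0,0]},{"linear":[0,0,-30],"delta_rot":[0,0,0]},{"linear":[0,0,0],"delta_rot":[0,0,0]},{"linear":[0,0,0],"delta_rot":[0,0,0]}]'
python3 -c "
from h import *
print(np.round(ctrl.sense()['ft_torque'],3))
goto([.5467,-.1931,.26],np.radians(156.4))
im=vision.snapshot('wrist')[...,::-1];cv2.imwrite('pics/w6.png',im);c=vision.calibration('wrist')
A=np.array([.5172,.1613,.146]);print(proj(c,[A]+[A+.04*np.array([np.cos(t),np.sin(t),0]) for t in np.radians(161.8-41.3+60*np.arange(6))]).round())"
```

```text
clock: 13.53
tcp_pos: [0.5178, 0.1617, 0.1727]
tcp_rot: [-3.14, -0.001, 2.08]
force: [1.6, 4.5, 1.6]
opening: 0.0115
grasp_force: 60.0
[ 0.808 -0.554  0.144]
clock: 14.37
tcp_pos: [0.5177, 0.1606, 0.2682]
tcp_rot: [-3.14, -0.001, 2.081]
force: [-0.7, -0.4, -3.5]
opening: 0.0112
grasp_force: 60.0
[-0.083  0.059  0.034]
shift tool mm [-322.9 -147.3    8.1] rot [-0.001  -0.0013 -0.6491]
[[323. 238.]
 [322. 193.]
 [283. 216.]
 [285. 260.]
 [324. 279.]
 [361. 258.]
 [362. 215.]]
```

Run:
```python
from h import *
c=vision.calibration('wrist');P,R=pose()
ringfit("pics/w6.png",[(283,216),(362,215),(285,260),(361,258)],c)
im=cv2.imread("pics/w6.png").astype(int)
for v in(215,225,235,245,255,265):
  e=np.abs(np.diff(im[v,290:350].sum(1)));k=290.5+np.where(e>60)[0]
  if len(k): u=(k.min()+k.max())/2;print(v,k.min(),k.max(),(R.inv().apply(ray(c,[[u,v]],P[2]+.0303)[0]-P)*1000).round(1))
cv2.imwrite("pics/w6c.png",cv2.resize(im[160:300,240:400].astype(np.uint8),None,fx=3.5,fy=3.5))
```

```text
[[282.3, 214.8], [360.0, 212.3], [285.1, 257.5], [360.2, 255.2]] centre [0.51543663 0.16274874] r [0.0395 0.0395 0.0395 0.0395] ang [-178.8   61.2 -118.9    1.3] phase 1.227638738224522
215 299.5 344.5 [ 49.9  -0.4 -30.2]
225 292.5 334.5 [ 45.5  -4.  -30.2]
235 290.5 334.5 [ 41.1  -4.4 -30.2]
245 293.5 334.5 [ 36.6  -3.8 -30.2]
255 306.5 345.5 [ 32.1   1.4 -30.3]
265 306.5 334.5 [ 27.4  -1.  -30.3]
```

View pics/w6c.png

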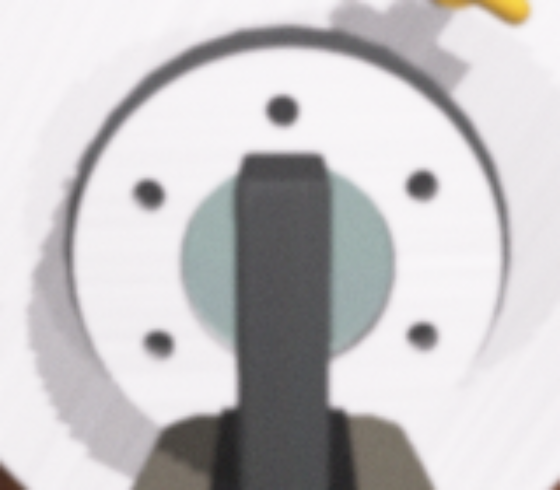

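The ring has turned about 0.71 rad. The bar is still straight in the grip, and the holes sit at crop pixels (283,110), (149,193), (422,184), (158,343) and (422,335). Now back to the rest.

```bash
python3 -m creep '[{"linear":[-35.9,-16.4,0],"delta_rot":[0,0,0]},{"linear":[-35.9,-16.4,0],"delta_rot":[0,0,0]},{"linear":[-35.9,-16.4,0],"delta_rot":[0,0,0]},{"linear":[-35.9,-16.4,0],"delta_rot":[0,0,0]},{"linear":[-35.9,-16.4,0],"delta_rot":[0,0,0]},{"linear":[-35.9,-16.4,0],"delta_rot":[0,0,0]},{"linear":[-35.9,-16.4,0],"delta_rot":[0,0,0]},{"linear":[-35.9,-16.4,0],"delta_rot":[0,0,0]},{"linear":[-35.9,-16.4,0],"delta_rot":[0,0,0]}]'
python3 -m creep '[{"linear":[0,0,20],"delta_rot":[0,0,-0.108]},{"linear":[0,0,20],"delta_rot":[0,0,-0.108]},{"linear":[0,0,20],"delta_rot":[0,0,-0.108]},{"linear":[0,0,20],"delta_rot":[0,0,-0.108]},{"linear":[0,0,20],"delta_rot":[0,0,-0.108]},{"linear":[0,0,20],"delta_rot":[0,0,-0.109]},{"linear":[0,0,0],"delta_rot":[0,0,0]},{"linear":[0,0,0],"delta_rot":[0,0,0]},{"linear":[0,0,0],"delta_rot":[0,0,0]},{"linear":[0,0,0],"delta_rot":[0,0,0]}]'
python3 -c "
from h import *
goto([.5467,-.1931,.11],np.radians(156.4))"
```

```text
clock: 15.17
tcp_pos: [0.5453, -0.1938, 0.2652]
tcp_rot: [-3.136, -0.004, 2.082]
force: [1.0, -0.2, -3.2]
opening: 0.0116
grasp_force: 60.0
clock: 16.0
tcp_pos: [0.5475, -0.1927, 0.1483]
tcp_rot: [-3.141, -0.0, 2.729]
force: [0.3, 0.6, -3.4]
opening: 0.0113
grasp_force: 60.0
shift tool mm [ 0.5 -0.6 38.3] rot [-0.0008 -0.0004 -0.0007]
```

```bash
python3 -m creep '[{"linear":[0.5,-0.6,19],"delta_rot":[-0.0008,-0.0004,0]},{"linear":[0,0,19],"delta_rot":[0,0,0]},{"linear":[0,0,10],"delta_rot":[0,0,0]},{"linear":[0,0,7],"delta_rot":[0,0,0]},{"linear":[0,0,7],"delta_rot":[0,0,0]},{"linear":[0,0,7],"delta_rot":[0,0,0]},{"linear":[0,0,0],"delta_rot":[0,0,0]},{"linear":[0,0,0],"delta_rot":[0,0,0]},{"linear":[0,0,0],"delta_rot":[0,0,0]}]'
python3 -c "
from h import *
goto([.5467,-.1931,.0477],np.radians(156.4))"
```

```text
clock: 16.75
tcp_pos: [0.5468, -0.1929, 0.079]
tcp_rot: [3.141, -0.0, 2.731]
force: [0.9, 0.6, -2.3]
opening: 0.0115
grasp_force: 60.0
shift tool mm [ 0.  -0.2 31.3] rot [ 0.0003 -0.0001  0.0012]
```

```bash
python3 -m creep '[{"linear":[0,0,7],"delta_rot":[0,0,0]},{"linear":[0,0,7],"delta_rot":[0,0,0]},{"linear":[0,0,7],"delta_rot":[0,0,0]},{"linear":[0,0,5],"delta_rot":[0,0,0]},{"linear":[0,0,3],"delta_rot":[0,0,0]},{"linear":[0,0,1],"delta_rot":[0,0,0]},{"linear":[0,0,0.7],"delta_rot":[0,0,0]},{"linear":[0,0,0],"delta_rot":[0,0,0]},{"linear":[0,0,0],"delta_rot":[0,0,0]},{"linear":[0,0,0],"delta_rot":[0,0,0]}]'
```

```text
clock: 17.58
tcp_pos: [0.5468, -0.1928, 0.048]
tcp_rot: [3.141, 0.0, 2.731]
force: [-0.1, -0.5, -3.5]
opening: 0.0117
grasp_force: 60.0
```

```bash
python3 -m creep '[{"linear":[0,0,0.4],"delta_rot":[0,0,0]},{"linear":[0,0,0],"delta_rot":[0,0,0]},{"linear":[0,0,0],"delta_rot":[0,0,0]}]'
python3 -m creep '[{"linear":[0,0,0],"delta_rot":[0,0,0]},{"linear":[0,0,0],"delta_rot":[0,0,0]},{"linear":[0,0,0],"delta_rot":[0,0,0]},{"linear":[0,0,0],"delta_rot":[0,0,0]},{"linear":[0,0,0],"delta_rot":[0,0,0]},{"linear":[0,0,0],"delta_rot":[0,0,0]},{"linear":[0,0,0],"delta_rot":[0,0,0]},{"linear":[0,0,0],"delta_rot":[0,0,0]}]' 60
python3 -m creep '[{"linear":[0,0,-10],"delta_rot":[0,0,0]},{"linear":[0,0,-20],"delta_rot":[0,0,0]},{"linear":[0,0,-35],"delta_rot":[0,0,0]},{"linear":[0,0,-40],"delta_rot":[0,0,0]},{"linear":[0,0,-40],"delta_rot":[0,0,0]},{"linear":[0,0,-40],"delta_rot":[0,0,0]},{"linear":[0,0,-25],"delta_rot":[0,0,0]},{"linear":[0,0,0],"delta_rot":[0,0,0]},{"linear":[0,0,0],"delta_rot":[0,0,0]},{"linear":[0,0,0],"delta_rot":[0,0,0]}]'
python3 -c "
from h import *
a=vision.snapshot('wrist')[...,::-1];b=vision.snapshot('side')[...,::-1]
cv2.imwrite('pics/end.png',np.hstack([cv2.resize(a[130:330,220:420],None,fx=2,fy=2),cv2.resize(b[170:330,240:400],None,fx=2.5,fy=2.5)]))"
```

```text
clock: 17.83
tcp_pos: [0.5467, -0.1928, 0.0477]
tcp_rot: [3.141, -0.0, 2.731]
force: [-0.6, 0.6, -0.7]
opening: 0.0117
grasp_force: 60.0
clock: 18.5
tcp_pos: [0.5463, -0.1927, 0.0474]
tcp_rot: [3.141, -0.001, 2.731]
force: [0.6, -0.1, -0.4]
opening: 0.0596
grasp_force: 0.0
clock: 19.33
tcp_pos: [0.546, -0.1924, 0.2571]
tcp_rot: [3.141, -0.002, 2.731]
force: [0.3, 0.3, -0.9]
opening: 0.0598
grasp_force: 0.0
```

View pics/end.png

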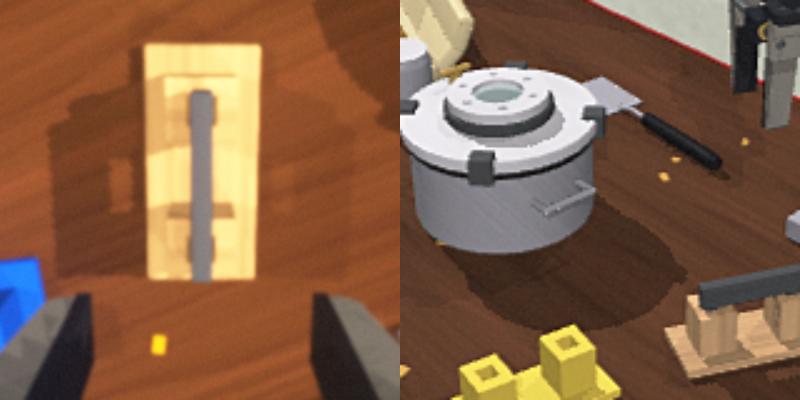

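The spanner stands seated in its rest, with the bar from (202,92) to (203,280) along the rest. The gripper is clear, and the ring and bystanders look undisturbed.

```bash
python3 -c "
from cell import ctrl
print(ctrl.close_job())"
```

```text
the job is handed in; nothing more can be done
None
```

The job is handed in at about 19 s of the 72: the pins seated fully, the ring turned clockwise about 0.71 rad to its stop, and the spanner is back in its rest and released; the hand-in returned no verdict.

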